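# Swing the lamp aside and bring the printing cylinder's line to the top

### The job

Make the printing cylinder ready for a new lino sheet: by its red handle, gently swing the lamp arm to your left, clear of the cylinder, until it drops into its parking notch, which you have to find by feel. Then, with the lamp parked, turn the cylinder with your fingertips until the white line along it is right at the top, and let go. Leave everything else on the table where it is.

Things in the scene. Friction and masses are not known exactly. Their poses are not given: they have to be found in the camera images.
- station: Grey base plate, 265 x 200 x 12 mm, fixed, with a lamp post and two blue bearing blocks (outer faces 178 mm apart, tops 100 mm high). Origin: the post's vertical axis at table level, about which the lamp arm swings. z up, y to the station's left, -x from the post towards cylinder and robot. A black round cover on the post (128 mm wide, 196 to 226 mm high) hides the notch.
- lamp_grip (a point): Red upright handle of the lamp arm, 16 mm thick, 242 mm from the post's axis; the point is on its axis, 28 mm below its free top, 228 mm above the table at the start, 26 mm above the bar that joins it to the shade. Frame turns with the arm: -x outward from the post, z up. The arm starts within 0.15 rad of the station's -x and swings to the station's left (+y) against 1 to 2 N at the handle.
- lamp_shade (a point): A point on the axis of the white lamp head, 242 mm up, 160 mm from the post's axis: shade 100 mm wide (from 192 mm up; 47 mm over the cylinder at the start) under a ribbed cap 136 mm wide, 285 to 333 mm up. Shade 32 mm and cap edge 14 mm behind the handle's axis: the cap blocks a gripper pointing straight down, so lean it 30 to 45 degrees, its body away from the lamp.
- lamp_hub (a point): Dark hub of the lamp arm on the post's axis, 255 mm up. Hidden notch: somewhere 0.82 to 1.12 rad left of the station's -x. Swung slowly (handle under 0.1 m/s) and free to sink, the arm drops 8 mm into it (10 to 15 N of weight and spring) and will swing no further either way. A tight grip can hold it up and miss; fingers loosely either side let it sink. Never force it (40 N). End stop at 1.6 rad.
- drum: Black rubber printing cylinder, 120 mm wide, 140 mm long, turns endlessly either way with light friction (0.015 N m), soon stopping by itself. Origin: middle of its axle, 85 mm up, 160 mm from the post's axis. y runs along the axle; its own z points at the white line (9 mm wide, whole length, with a tick on each end face). The line starts on the lower half, 1.7 rad or more from the top.
- axle (a point): Middle of the cylinder's axle; does not turn with the cylinder (x, y, z as the station's). The axle is sprung: pressed from above it yields from 2 to 5 N, 0.7 N more per mm, up to 8 mm down. Closed fingertips resting on the top with 3 to 6 N and drawn across it along x carry the surface with them.
- ink_jar: Black ink jar, 68 mm wide, 72 mm tall, left of the base plate, loose; origin under its middle. Leave it.
- cup: Paper cup, 76 mm wide, 90 mm tall, right of the base plate, loose; origin under its middle. Leave it.
- tray: White ink tray, 170 x 160 x 18 mm, fixed, left of the base plate, below where the lamp parks; origin under its middle.
- brayer: Ink roller with a red handle, 165 mm long, 28 mm high, loose. Leave it.
- lino: Carved reddish block, 120 x 90 x 10 mm, loose. Leave it.
- soap: Orange bottle, 72 mm wide, 160 mm tall, loose. Leave it.
- towel_roll: White paper roll standing upright, 110 mm wide, 220 mm tall, loose. Leave it.

How it is judged:
By the outcome, as a careful person would: the job done as asked, in the order asked, and still so for the second after the job is handed in, with the robot touching nothing.
It also fails if it takes over 61 s, if anything falls off the work surface, if the arm or the gripper's body presses on something with over 40 N, if the wrist force passes 120 N, or if a joint passes its speed limit or range.

### The arm

A 6-joint arm with a two-finger parallel gripper is mounted at the origin on the work surface. World frame = base frame: x ahead of the robot, y to its left, z up, the work surface at z = 0. Lengths are in m, angles in degrees, forces in N, time in s.
With the tool pointing down it reaches from about 0.35 to 0.975 m from the base axis. Payload 7.1 kg.
Tool frame: the origin (TCP) lies between the finger pads; the fingertips stand 17 mm ahead of it and the grasp point (between the pads) lies 2 mm behind it; z points along the fingers, y is the direction in which the jaws open and shut (so a half turn about z gives the same grasp; the last joint's range is limited). The gripper opens to 88 mm and grips with 3 to 60 N. Pads are 20 mm wide; open, the fingers measure 115 mm over their backs; the gripper's body (75 mm by 178 mm) begins 61 mm behind the grasp point.
Start: joints at [-73.109, 24.242, 93.386, -0, 62.372, -1.089], TCP at [0.193, -0.594, 0.204] pointing down, gripper open.
Joint ranges: [-172.04, 172.04], [-51.8, 120.97], [4.93, 147.93], [-75.15, 255.16], [6.16, 154.13], [-145.62, 145.62]. Speed limits (degrees/s): [136.94, 136.94, 172.46, 180, 180, 180].

### API

Orientations are given as a 3x3 rotation matrix whose columns are the frame's x, y, z axes.
In Python, from cell import arm, solve_ik, viewer, readout gives the robot as it stands. Calls block until the motion is done:
- arm.move_ptp(position, orientation): joint-space move of the TCP to a pose.
- arm.movel(position, attitude=None, speed=0.15, contact_N=None): straight line of the TCP; attitude=None keeps the orientation; speed is the mean speed in m/s. With contact_N (N) it stops when the force on the tool has changed by that much, and returns True; else False.
- arm.movej(angles): joint-space move.
- arm.move_gripper(opening, newtons=None): finger opening in m; newtons is the grip in N (None keeps the last); returns when the fingers have stopped.
- arm.pause(seconds).
- solve_ik(position, orientation): joint angles nearest the present ones, or None.
- viewer.read_camera(name): name is "side" or "top" or "wrist"; returns (picture, depth): 384x512x3 uint8, red, green, blue; 384x512 float32, m along the optical axis (not along the pixel's ray), 0 where there is no reading.
- viewer.calibration(name): a dict with "fx", "fy", "cx", "cy" (pixels), "view" (4x4, takes a point from world to camera coordinates); the wrist camera has in their place "T_tool_cam" (4x4, takes a point from camera to tool coordinates, whose origin is the TCP and whose axes are the flange's). Camera axes: x right, y down, z forward; pixel columns grow to the right and rows downward; lengths in m; the calibration is good to about 2 mm. A picture is of the moment at which its call begins: read the wrist's pose just before it. calibration takes no time and is no camera call.
A pose or a line that the arm cannot do raises arm.Unreachable and nothing moves.
- arm.job_done(): hands the job in, once; it reports no verdict.
Trained networks look in the newest picture that a camera, given by its name, has taken for a name from the list of things; names that differ only in an ending like _2 or _b are one class to them, and where a whole thing is asked for, a point or a joint stands for the part that bears it (a point fixed in the world has none). Each returns a list of dicts, best first, with "p" (0 to 1); they miss things now and then, are a little off and sometimes report something else, mostly with a low value. They report only what shows in the picture. A call takes as long as a camera call.
- viewer.boxes_of(camera, name): "uv" ([column, row] in pixels, amid what is visible of it).
- viewer.regions_of(camera, name): "mask" (384x512 bool, what is visible of it) and "uv" ([column, row] in pixels, amid what is visible of it).
- viewer.mark_of(camera, name): "uv" ([column, row] in pixels: a listed point, or the origin of a listed thing).
Readings, each from a call of its own:
- readout.read_t(): time.
- readout.read_qpos(): joint angles.
- readout.read_qvel(): joint speeds.
- readout.read_tau(): joint torques, N m.
- readout.read_eef_pos(): TCP position.
- readout.read_orientation(): TCP orientation.
- readout.read_ft_force(): force on the tool from outside, world axes, zero at the start.
- readout.read_ft_torque(): the same for the moment, N m.
- readout.read_gripper_width(): finger opening in m.
Only numpy, scipy, OpenCV 4.12 (cv2) and the standard library are available. Lean on these libraries where they do the work, as an engineer would, in place of code of your own. Each camera call takes 0.05 s, during which the arm holds its last target.

## Working session

There is one attempt and no reset: what is moved stays moved. The work goes in short steps, each a Python script; the robot and the scene stay as the last script left them, time stands still between calls to the robot, and variables do not carry over. Pictures are saved under pics/ and viewed, and the job is handed in when it is done.

```bash
ls; mkdir -p pics
python3 - <<'E'
from cell import arm, solve_ik, viewer, readout
import cv2
for n in ("side","top","wrist"):
    p,d=viewer.read_camera(n)
    cv2.imwrite(f"pics/a_{n}.png",p[:,:,::-1])
    c=viewer.calibration(n); print(n,c)
print(readout.read_t())
for cam in("side","top"):
    for n in("lamp_grip","lamp_shade","lamp_hub","drum","axle","station"):
        r=viewer.mark_of(cam,n); print(cam,n,[(x["uv"],round(x["p"],2)) for x in r[:2]])
print(readout.read_t())
E
```

```text
pics
side {'fx': 376.50483662993287, 'fy': 376.50483662993287, 'cx': 254.21565022057433, 'cy': 195.78756692653994, 'view': array([[-0.87506639, -0.4839789 , -0.00482115,  0.44836654],
       [-0.35315104,  0.64526904, -0.67743059,  0.27208688],
       [ 0.33097305, -0.59109415, -0.7355709 ,  1.00273223],
       [ 0.        ,  0.        ,  0.        ,  1.        ]])}
top {'fx': 384.86419809954543, 'fy': 384.86419809954543, 'cx': 262.18648372083925, 'cy': 191.3249913226344, 'view': array([[-0.00209012, -0.9999943 , -0.00264996, -0.01347305],
       [-0.98075375,  0.00256726, -0.19523191,  0.54625514],
       [ 0.1952376 ,  0.0021909 , -0.98075353,  1.42578253],
       [ 0.        ,  0.        ,  0.        ,  1.        ]])}
wrist {'fx': 319.8363759259795, 'fy': 319.8363759259795, 'cx': 256.92769789791515, 'cy': 193.5528413100533, 'T_tool_cam': array([[-4.82120208e-04, -9.59098028e-01, -2.83073736e-01,
         7.73213724e-02],
       [ 9.99999883e-01, -4.75611403e-04, -9.17153016e-05,
         6.44530709e-04],
       [-4.66691318e-05, -2.83073747e-01,  9.59098145e-01,
        -1.79921568e-01],
       [ 0.00000000e+00,  0.00000000e+00,  0.00000000e+00,
         1.00000000e+00]])}
0.15
side lamp_grip [([265.5, 161.2], 0.7)]
side lamp_shade [([240.8, 146.7], 0.69)]
side lamp_hub [([199.9, 121.8], 0.96)]
side drum [([246.8, 177.0], 0.58)]
side axle [([248.5, 179.4], 0.74), ([192.4, 240.4], 0.58)]
side station [([206.1, 183.6], 0.9)]
top lamp_grip [([278.7, 192.5], 0.76)]
top lamp_shade [([377.1, 161.7], 0.29)]
top lamp_hub [([283.8, 123.3], 0.64)]
top drum [([281.8, 180.7], 0.83)]
top axle [([280.8, 175.2], 0.88)]
top station [([279.0, 145.3], 0.82)]
0.75
```

View pics/a_side.png

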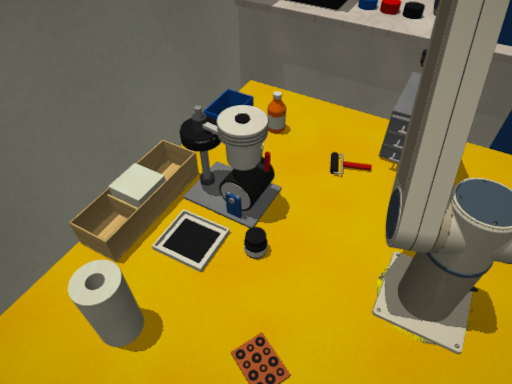

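View pics/a_top.png

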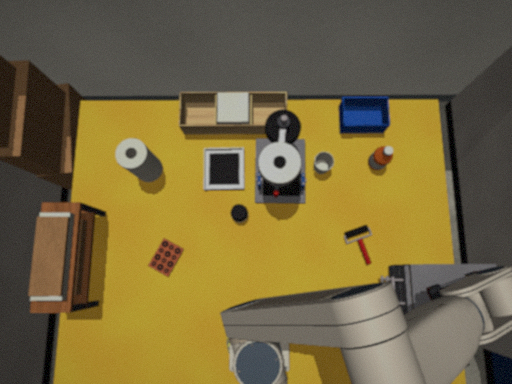

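```bash
cat > h.py <<'E'
from cell import arm, solve_ik, viewer, readout
import numpy as np, cv2
def ray(cam,uv):
    c=viewer.calibration(cam);V=c["view"]
    d=np.array([(uv[0]-c["cx"])/c["fx"],(uv[1]-c["cy"])/c["fy"],1.])
    R=V[:3,:3];return -R.T@V[:3,3], R.T@d
def proj(cam,P):
    c=viewer.calibration(cam);p=c["view"][:3,:3]@np.asarray(P)+c["view"][:3,3]
    return np.array([c["fx"]*p[0]/p[2]+c["cx"],c["fy"]*p[1]/p[2]+c["cy"]])
def tri(uvs):
    A=np.zeros((3,3));b=np.zeros(3);L=[]
    for cam,uv in uvs:
        o,d=ray(cam,uv);d=d/np.linalg.norm(d);M=np.eye(3)-np.outer(d,d);A+=M;b+=M@o;L.append((o,M))
    x=np.linalg.solve(A,b);return x,[np.linalg.norm(M@(x-o)) for o,M in L]
def cloud(cam,d):
    c=viewer.calibration(cam);v,u=np.mgrid[:384,:512]
    P=np.stack([(u-c["cx"])/c["fx"]*d,(v-c["cy"])/c["fy"]*d,d],-1)
    V=c["view"];W=(P-V[:3,3])@V[:3,:3];W[d==0]=np.nan
    return W
E
python3 - <<'E'
from h import *
S=dict(lamp_grip=[265.5,161.2],lamp_shade=[240.8,146.7],lamp_hub=[199.9,121.8],drum=[246.8,177.0],axle=[248.5,179.4],station=[206.1,183.6])
T=dict(lamp_grip=[278.7,192.5],lamp_hub=[283.8,123.3],drum=[281.8,180.7],axle=[280.8,175.2],station=[279,145.3])
for k in T: print(k,tri([("side",S[k]),("top",T[k])]))
E
```

```text
lamp_grip (array([ 0.51250671, -0.07123735,  0.20977544]), [np.float64(0.0016331520377222736), np.float64(0.0016331520377223837)])
lamp_hub (array([ 0.74522221, -0.09012141,  0.25156267]), [np.float64(0.00012172071360859945), np.float64(0.00012172071360879893)])
drum (array([ 0.58147721, -0.08692841,  0.10050461]), [np.float64(0.004351397517589726), np.float64(0.00435139751758966)])
axle (array([ 0.59174801, -0.08816275,  0.08925414]), [np.float64(0.009596767911865487), np.float64(0.0095967679118658)])
station (array([ 0.7502411 , -0.08418431, -0.0070628 ]), [np.float64(0.0004778391379678347), np.float64(0.00047783913796750155)])
```

Side view shows the lamp over the drum, with the red handle at (267,160), hub at (199,115), a blue bearing at (234,205) and the jar at (256,242). The top view agrees: handle (277,193), cap (279,161), jar (239,213), cup (323,162). I'll refine this with depth and zoomed crops.

Run:
```python
from h import *
ims={}
for n in("side","top"):
    p,d=viewer.read_camera(n);np.savez(f"b_{n}.npz",p=p,d=d);ims[n]=(p,d)
    W=cloud(n,d);h=cv2.cvtColor(p,cv2.COLOR_RGB2HSV)
    # region near
    near=(np.abs(W[...,0]-.62)<.22)&(np.abs(W[...,1]+.09)<.2)
    red=near&((h[...,0]<6)|(h[...,0]>174))&(h[...,1]>150)&(h[...,2]>60)
    blue=near&(h[...,0]>95)&(h[...,0]<125)&(h[...,1]>120)
    for nm,m in(("red",red),("blue",blue)):
        ys,xs=np.nonzero(m);print(n,nm,m.sum());
        if m.sum():print(np.nanmin(W[m],0),np.nanmedian(W[m],0),np.nanmax(W[m],0),[xs.min(),xs.max(),ys.min(),ys.max()])
    cap=near&(W[...,2]>.31)&(W[...,2]<.35); print("cap",cap.sum(),np.nanmin(W[cap],0),np.nanmedian(W[cap],0),np.nanmax(W[cap],0))
    pl=near&(W[...,2]>.006)&(W[...,2]<.018)&(h[...,1]<90)
    print("plate",pl.sum()); 
    if pl.sum()>20:
        r=cv2.minAreaRect(W[pl][:,:2].astype(np.float32));print(r,cv2.boxPoints(r))
s=ims["side"][0][80:260,150:330]; t=ims["top"][0][90:230,190:350]
cv2.imwrite("pics/b_side.png",cv2.resize(s[:,:,::-1],(720,720)[::1],interpolation=cv2.INTER_CUBIC)[:600] if 0 else cv2.resize(s[:,:,::-1],(590,590),interpolation=cv2.INTER_CUBIC))
cv2.imwrite("pics/b_top.png",cv2.resize(t[:,:,::-1],(680,595),interpolation=cv2.INTER_CUBIC))
```

```text
side red 76
[ 0.49321819 -0.05810464  0.19362425] [ 0.50079809 -0.05321283  0.225725  ] [ 0.50817406 -0.04976692  0.25687456] [np.int64(265), np.int64(269), np.int64(153), np.int64(170)]
side blue 260
[ 0.55864274 -0.14732397  0.01282085] [0.58210897 0.00448651 0.05862289] [0.75850006 0.00832676 0.27539666] [np.int64(206), np.int64(241), np.int64(115), np.int64(217)]
cap 1552 [ 0.51535664 -0.13517937  0.31001697] [ 0.57518103 -0.05278827  0.33173956] [0.65125761 0.00098925 0.3394924 ]
plate 2334
((0.6023385524749756, -0.03694730997085571), (0.293805867433548, 0.34201282262802124), 89.96873474121094) [[ 0.431252   -0.18375692]
 [ 0.77326477 -0.18394354]
 [ 0.7734251   0.1098623 ]
 [ 0.43141234  0.11004892]]
top red 29
[ 0.49557738 -0.06803606  0.10586216] [ 0.50112091 -0.06091368  0.25380497] [ 0.52943334 -0.05427303  0.25830925] [np.int64(273), np.int64(278), np.int64(190), np.int64(196)]
top blue 56
[ 0.52519027 -0.16810103  0.064399  ] [ 0.56233299 -0.131985    0.10335652] [0.72478005 0.00074076 0.23539545] [np.int64(258), np.int64(303), np.int64(131), np.int64(194)]
cap 1442 [ 0.51615278 -0.13552042  0.3101492 ] [ 0.58119459 -0.06901171  0.33251879] [ 0.75118363 -0.00214713  0.3420703 ]
plate 1114
((0.6415466666221619, -0.08467243611812592), (0.3890562951564789, 0.2618255615234375), 89.64837646484375) [[ 0.5094425  -0.2783935 ]
 [ 0.7712632  -0.28000033]
 [ 0.7736508   0.10904863]
 [ 0.51183015  0.11065546]]
```

```bash
ls pics
```

```text
a_side.png
a_top.png
a_wrist.png
b_side.png
b_top.png
```

View pics/b_side.png

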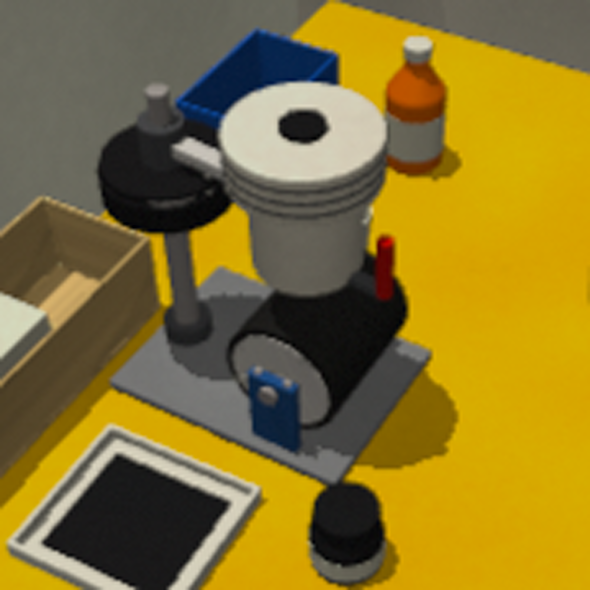

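View pics/b_top.png

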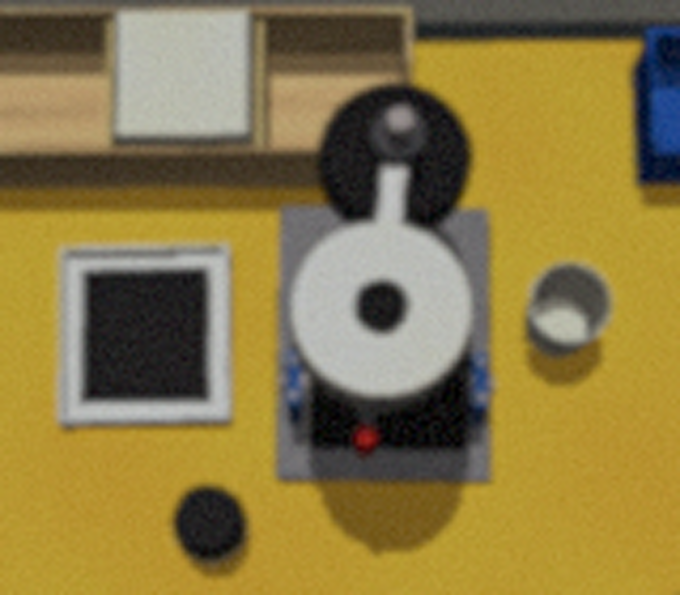

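Run:
```python
from h import *
def onz(cam,uv,z):
    o,d=ray(cam,uv);return o+d*(z-o[2])/d[2]
f=lambda x,y:(190+x/4.25-.38,90+y/4.25-.38)
for c in((281,208),(488,208),(490,480),(277,480)): print("corner",onz("top",f(*c),.012))
print("knob",onz("top",f(365,438),.256))
g=lambda x,y:(150+x/3.278-.35,80+y/3.278-.35)
for c in((112,382),(333,482),(430,352),(220,268)): print("corner s",onz("side",g(*c),.012))
print("knob s",onz("side",g(386,240),.256))
for n in("side","top"):
    z=np.load(f"b_{n}.npz");W=cloud(n,z["d"])
    m=(abs(W[...,0]-.59)<.1)&(abs(W[...,1]+.07)<.1)&(W[...,2]>.322)&(W[...,2]<.345)
    P=W[m][:,:2];hull=cv2.convexHull(P.astype(np.float32));print(n,cv2.minEnclosingCircle(hull),np.nanmedian(W[m][:,2]))
    m=(abs(W[...,0]-.74)<.1)&(abs(W[...,1]+.085)<.1)&(W[...,2]>.219)&(W[...,2]<.232)
    P=W[m][:,:2];hull=cv2.convexHull(P.astype(np.float32));print(n,"cover",cv2.minEnclosingCircle(hull),m.sum())
for n,uvs in(("jar",(("side",(256,235)),("top",(239,213)))),):print(tri(uvs))
```

```text
corner [0.77338722 0.01110264 0.012     ]
corner [ 0.77279205 -0.18689703  0.012     ]
corner [ 0.50906897 -0.18254353  0.012     ]
corner [0.50956898 0.01449244 0.012     ]
knob [ 0.5012957  -0.05922494  0.256     ]
corner s [0.76951882 0.01411212 0.012     ]
corner s [0.51268954 0.01817004 0.012     ]
corner s [ 0.5077971  -0.17679207  0.012     ]
corner s [ 0.76655849 -0.18125066  0.012     ]
knob s [ 0.50207952 -0.05735572  0.256     ]
side ((0.5844054222106934, -0.06724610924720764), 0.06911659240722656) 0.33195557461590164
side cover ((0.7374542355537415, -0.0681513324379921), 0.06044093146920204) 118
top ((0.5842859745025635, -0.07022559642791748), 0.06849921494722366) 0.33260128490919116
top cover ((0.7428206205368042, -0.08814605325460434), 0.06442154198884964) 110
(array([0.46298979, 0.07352598, 0.06584846]), [np.float64(0.002350074479920145), np.float64(0.0023500744799199867)])
```

```bash
cat >> h.py <<'E'
HUB=np.array([.742,-.086]);R=.242
def att(th,L,sx=1):
    inw=np.array([np.cos(th),-np.sin(th),0]);L=np.radians(L)
    z=inw*np.sin(L)+np.array([0,0,-np.cos(L)])
    y=np.array([np.sin(th),np.cos(th),0])*sx  # tangential, towards left
    x=np.cross(y,z);return np.column_stack([x,y,z])
def pos(th,z=.230,dr=0,dt=0):
    return np.array([HUB[0]-(R+dr)*np.cos(th)+dt*np.sin(th),HUB[1]+(R+dr)*np.sin(th)+dt*np.cos(th),z])
E
python3 - <<'E'
from h import *
for L in(35,40,45):
  for sx in(1,-1):
    print(L,sx)
    for th in(.115,.4,.7,.9,1.15):
        A=att(th,L,sx);q=solve_ik(pos(th),A);q2=solve_ik(pos(th)-A[:,2]*.1,A)
        print(th,None if q is None else np.round(q,0),None if q2 is None else np.round(q2,0))
A=np.column_stack([[1,0,0],[0,-1,0],[0,0,-1]])
E
```

```text
35 1
0.115 [ -9.   0. 131.   5.  14. -97.] [ -9. -15. 130.   3.  30. -95.]
0.4 [ 11.   4. 127. -46.  27. -18.] [ 17.  -9. 126. -35.  41. -27.]
0.7 [ 23.  13. 116. -47.  45.   6.] [ 30.   4. 114. -40.  57.   1.]
0.9 [ 27.  19. 106. -43.  55.  14.] [ 33.  13. 103. -39.  66.  11.]
1.15 [ 27.  28.  92. -38.  67.  21.] [ 32.  24.  87. -36.  77.  19.]
35 -1
0.115 [ -9.   0. 131.   5.  14.  83.] [ -9. -15. 130.   3.  30.  85.]
0.4 None None
0.7 None None
0.9 None None
1.15 None None
40 1
0.115 None [-10. -17. 135.   5.  23. -97.]
0.4 [ 14.   4. 130. -63.  25.   0.] [ 21.  -9. 129. -46.  38. -14.]
0.7 [ 26.  14. 118. -56.  45.  16.] [ 34.   5. 116. -47.  57.  10.]
0.9 [ 29.  21. 107. -50.  56.  21.] [ 36.  14. 104. -44.  67.  18.]
1.15 [ 29.  29.  93. -43.  69.  25.] [ 35.  25.  88. -40.  79.  23.]
40 -1
0.115 None [-10. -17. 135.   5.  23.  83.]
0.4 None None
0.7 None None
0.9 None None
1.15 None None
45 1
0.115 None [ -10.  -18.  139.   10.   14. -102.]
0.4 None [ 25.  -9. 133. -59.  38.   0.]
0.7 [ 28.  15. 119. -64.  47.  25.] [ 38.   7. 118. -54.  58.  19.]
0.9 [ 31.  22. 108. -55.  58.  27.] [ 39.  16. 106. -49.  68.  24.]
1.15 [ 31.  31.  93. -48.  71.  29.] [ 37.  27.  88. -44.  81.  27.]
45 -1
0.115 None [-10. -18. 139.  10.  14.  78.]
0.4 None None
0.7 None None
0.9 None None
1.15 None None
```

Run:
```python
from h import *
for L,z in((35,.23),(38,.232),(40,.234)):
    print(L)
    for th in(.115,.3,.5,.7,.9,1.15):
        ps=.4+(th-.115)*.45
        A=att(ps,L);q=solve_ik(pos(th,z),A);q2=solve_ik(pos(th,z)-A[:,2]*.1,A)
        print(th,None if q is None else np.round(q,0),None if q2 is None else np.round(q2,0))
```

```text
35
0.115 [  1.   1. 130. -40.  21. -32.] [  5. -13. 129. -28.  36. -43.]
0.3 [ 10.   4. 127. -47.  29. -14.] [ 17.  -9. 126. -36.  43. -23.]
0.5 [ 18.   7. 123. -49.  36.  -3.] [ 25.  -3. 121. -40.  49.  -9.]
0.7 [ 23.  12. 117. -47.  43.   4.] [ 30.   3. 114. -40.  55.  -1.]
0.9 [ 26.  17. 109. -45.  49.   8.] [ 32.  10. 107. -40.  60.   5.]
1.15 [ 27.  24.  99. -42.  56.  11.] [ 32.  18.  96. -38.  66.   8.]
38
0.115 [  2.   1. 131. -52.  19. -20.] [  7. -14. 131. -34.  34. -36.]
0.3 [ 11.   4. 129. -56.  28.  -5.] [ 19.  -9. 128. -42.  42. -16.]
0.5 [ 19.   8. 124. -55.  36.   5.] [ 27.  -3. 123. -45.  49.  -3.]
0.7 [ 24.  12. 118. -52.  44.  10.] [ 32.   4. 116. -45.  55.   5.]
0.9 [ 27.  18. 110. -49.  50.  13.] [ 34.  10. 108. -44.  60.   9.]
1.15 [ 28.  24. 100. -46.  57.  14.] [ 34.  18.  97. -42.  67.  12.]
40
0.115 [  2.   1. 133. -60.  18. -11.] [  8. -14. 132. -39.  32. -31.]
0.3 [ 12.   4. 130. -62.  28.   2.] [ 21. -10. 129. -46.  42. -11.]
0.5 [ 20.   8. 125. -59.  37.   9.] [ 29.  -3. 124. -48.  49.   1.]
0.7 [ 26.  13. 118. -56.  44.  14.] [ 33.   4. 117. -48.  56.   8.]
0.9 [ 28.  18. 111. -52.  50.  16.] [ 35.  10. 109. -46.  61.  12.]
1.15 [ 29.  24. 100. -49.  57.  17.] [ 35.  18.  98. -44.  67.  14.]
```

```bash
cat >> h.py <<'E'
psi=lambda th:.4+(th-.115)*.45
LEAN=37;ZG=.232
E
python3 - <<'E'
from h import *
th=.115;A=att(psi(th),LEAN);P=pos(th,ZG)
print(readout.read_t())
arm.move_ptp(P-A[:,2]*.11,A)
print(readout.read_t(),readout.read_eef_pos(),P-A[:,2]*.11)
pp=readout.read_eef_pos();RR=readout.read_orientation()
p,d=viewer.read_camera("wrist");np.savez("c.npz",p=p,d=d,pp=pp,RR=RR);cv2.imwrite("pics/c_wrist.png",p[:,:,::-1])
r=viewer.mark_of("wrist","lamp_grip");print([(x["uv"],x["p"]) for x in r])
c=viewer.calibration("wrist");T=c["T_tool_cam"]
def pw(X):
    t=np.array(RR).T@(np.array(X)-pp);q=T[:3,:3].T@(t-T[:3,3]);return c["fx"]*q[0]/q[2]+c["cx"],c["fy"]*q[1]/q[2]+c["cy"],q[2]
print(pw(P),pw(P+[0,0,.024]))
E
```

```text
0.85
3.075 [ 0.44089937 -0.03284851  0.31992625] [ 0.44062454 -0.03245194  0.31984991]
[([258.9, 184.5], 0.76)]
(np.float64(258.2177482021466), np.float64(185.46074995086715), np.float64(0.29994867930626706)) (np.float64(258.28543843020117), np.float64(206.64379339358803), np.float64(0.28565719755247165))
```

View pics/c_wrist.png

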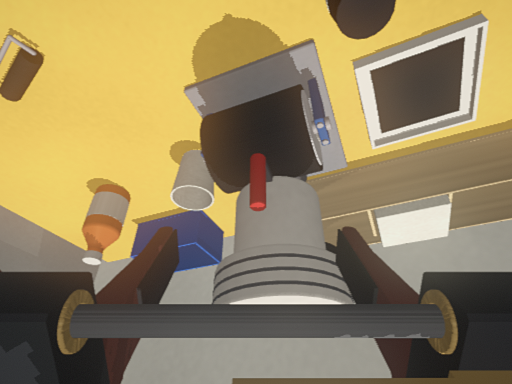

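The wrist view is upside down: the red handle runs from (258,155) to (258,207), midway between the fingers. It is within 1 px of my prediction, so I'll advance and close loosely.

Run:
```python
from h import *
th=.115;A=att(psi(th),LEAN);P=pos(th,ZG)
print(arm.movel(P,A,speed=.1,contact_N=6), readout.read_eef_pos(),P)
f0=np.array(readout.read_ft_force());print(f0)
arm.move_gripper(.028,5)
print(readout.read_gripper_width(),readout.read_ft_force(),readout.read_t())
pp=readout.read_eef_pos();RR=readout.read_orientation()
p,d=viewer.read_camera("wrist");cv2.imwrite("pics/d_wrist.png",p[:,:,::-1])
p,d=viewer.read_camera("side");cv2.imwrite("pics/d_side.png",cv2.resize(p[80:260,150:330,::-1],(590,590)))
```

```text
False [ 0.50161375 -0.05819441  0.23224049] [ 0.50159846 -0.0582313   0.232     ]
[0.60323804 0.0196823  0.76966347]
0.027921736790200772 [-0.11272918  0.50893639  0.63560551] 5.45
```

View pics/d_wrist.png

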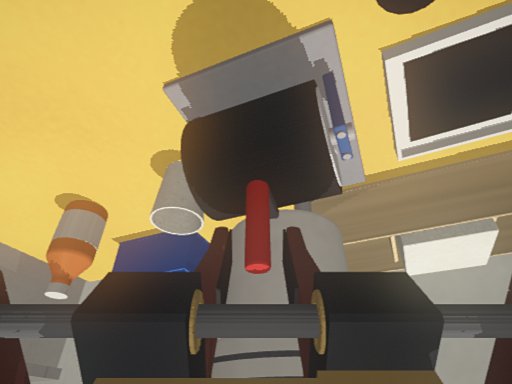

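View pics/d_side.png

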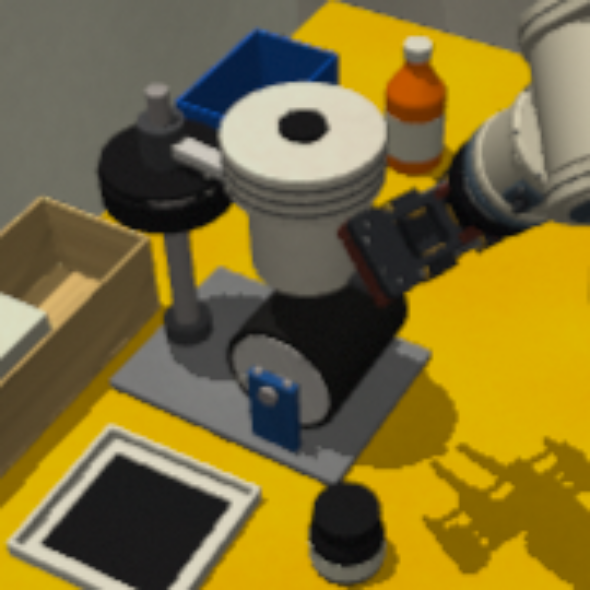

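Run:
```python
from h import *
ths=list(np.arange(.215,.76,.09))+list(np.arange(.8,1.30,.04))
hit=False
for th in ths:
    hit=arm.movel(pos(th,ZG),att(psi(th),LEAN),speed=.045 if th>.78 else .06,contact_N=9)
    f=np.array(readout.read_ft_force());t=np.array([np.sin(th),np.cos(th),0]);r=np.array([-np.cos(th),np.sin(th),0])
    e=np.array(readout.read_eef_pos());
    print(round(th,3),hit,"tan",round(f@t,1),"rad",round(f@r,1),"z",round(f[2],1),"ang",round(np.arctan2(e[1]-HUB[1],HUB[0]-e[0]),3),round(readout.read_t(),2))
    if hit:break
for n in("top","side"):
    p,d=viewer.read_camera(n);np.savez(f"e_{n}.npz",p=p,d=d)
    y,x=(80,140) if n=="side" else (90,190)
    cv2.imwrite(f"pics/e_{n}.png",cv2.resize(p[y:y+180,x:x+200,::-1],(640,576)))
p,d=viewer.read_camera("wrist");cv2.imwrite("pics/e_wrist.png",p[:,:,::-1])
```

```text
0.215 False tan -0.7 rad -1.0 z 1.1 ang 0.215 6.1
0.305 False tan -0.3 rad 0.6 z -0.7 ang 0.304 6.62
0.395 False tan 0.7 rad -0.2 z 0.2 ang 0.394 7.13
0.485 False tan -0.8 rad -0.1 z -0.6 ang 0.485 7.65
0.575 False tan -0.3 rad 0.1 z 0.3 ang 0.576 8.17
0.665 False tan 1.0 rad 0.9 z 1.1 ang 0.666 8.68
0.755 False tan 0.3 rad 0.6 z -0.2 ang 0.756 9.2
0.8 False tan -0.4 rad -0.0 z 1.3 ang 0.801 9.59
0.84 False tan -0.3 rad 0.8 z 0.4 ang 0.842 9.96
0.88 False tan 1.2 rad 0.0 z -0.3 ang 0.882 10.32
0.92 False tan 0.8 rad 0.2 z -0.4 ang 0.922 10.69
0.96 False tan 0.1 rad 0.4 z -0.0 ang 0.962 11.06
1.0 False tan -0.4 rad 0.9 z -0.3 ang 1.001 11.43
1.04 False tan -0.7 rad 0.1 z -0.4 ang 1.041 11.79
1.08 False tan 0.0 rad -0.2 z -1.0 ang 1.081 12.16
1.12 False tan 0.1 rad -0.5 z -0.4 ang 1.121 12.53
1.16 False tan 0.1 rad -0.1 z 0.1 ang 1.161 12.89
1.2 False tan -0.4 rad -0.7 z -0.1 ang 1.201 13.26
1.24 False tan -0.4 rad -0.2 z -0.1 ang 1.241 13.62
1.28 False tan -0.6 rad -0.4 z 0.3 ang 1.281 13.99
```

View pics/e_wrist.png

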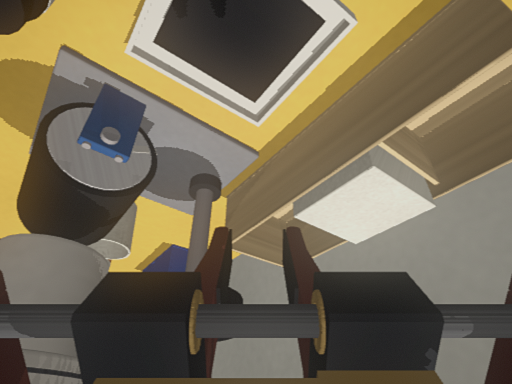

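View pics/e_side.png

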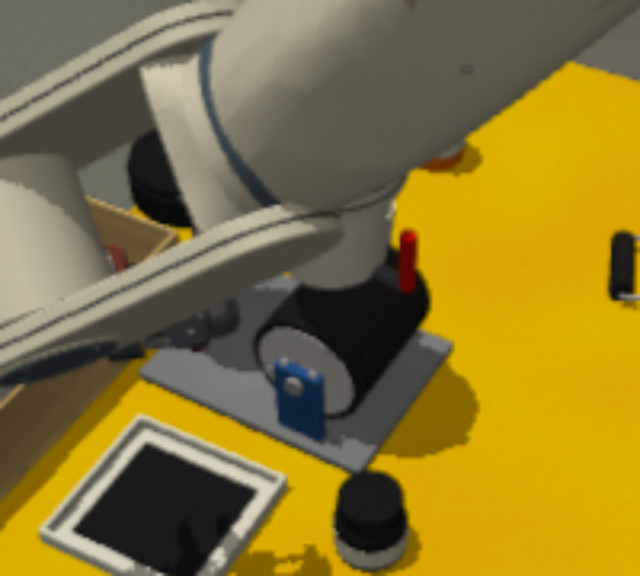

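The lamp did not move, so the fingers passed without catching the handle. I'll check the depth from the first wrist picture.

Run:
```python
from h import *
z=np.load("c.npz");p,d,pp,RR=z["p"],z["d"],z["pp"],z["RR"]
c=viewer.calibration("wrist");T=c["T_tool_cam"]
v,u=np.mgrid[:384,:512];C=np.stack([(u-c["cx"])/c["fx"]*d,(v-c["cy"])/c["fy"]*d,d],-1)
tool=C@T[:3,:3].T+T[:3,3];W=tool@RR.T+pp
h=cv2.cvtColor(p,cv2.COLOR_RGB2HSV)
for r in range(155,212,8):
    m=((h[r,:,0]<6)|(h[r,:,0]>174))&(h[r,:,1]>150);xs=np.nonzero(m)[0];xs=xs[(xs>230)&(xs<290)]
    if len(xs):print(r,xs.min(),xs.max(),np.median(d[r,xs]),np.round(np.nanmedian(W[r,xs],0),4))
for n in("side","top"):
    zz=np.load(f"b_{n}.npz");print(n)
print(d[240,165],d[240,350],tool[240,165],tool[250,160],tool[240,350])
z=np.load("e_side.npz");W=cloud("side",z["d"]);h=cv2.cvtColor(z["p"],cv2.COLOR_RGB2HSV)
m=((h[...,0]<6)|(h[...,0]>174))&(h[...,1]>150)&(abs(W[...,0]-.5)<.06)&(abs(W[...,1]+.06)<.06)
print(m.sum(),W[m].mean(0),np.nanmax(W[m],0),np.nanmin(W[m],0),readout.read_eef_pos())
```

```text
155 252 263 0.3181054 [ 0.4976 -0.057   0.1965]
163 250 264 0.31194788 [ 0.4978 -0.0574  0.207 ]
171 250 264 0.3056101 [ 0.4986 -0.0575  0.2174]
179 250 264 0.29987255 [ 0.4983 -0.0575  0.2272]
187 251 264 0.2939213 [ 0.4979 -0.0572  0.2368]
195 251 265 0.28911445 [ 0.4974 -0.0566  0.2456]
203 250 264 0.2849235 [ 0.4996 -0.0585  0.2538]
side
top
0.15992185 0.15729864 [ 0.01021179 -0.04665252 -0.0329843 ] [ 0.00998716 -0.04608954 -0.0435824 ] [ 0.01127885  0.04508722 -0.03537356]
80 [ 0.5026868  -0.05551936  0.2225428 ] [ 0.53650222 -0.04941099  0.25612237] [ 0.4953794  -0.11957789  0.12108435] [0.67243652 0.14576001 0.23189547]
```

Run:
```python
from h import *
p,d=viewer.read_camera("wrist");np.savez("f.npz",p=p,d=d)
c=viewer.calibration("wrist");T=c["T_tool_cam"]
v,u=np.mgrid[:384,:512];C=np.stack([(u-c["cx"])/c["fx"]*d,(v-c["cy"])/c["fy"]*d,d],-1)
tool=C@T[:3,:3].T+T[:3,3]
for uv in((222,228),(222,235),(215,245),(222,260),(293,230),(293,240),(300,250)):
    print(uv,np.round(tool[uv[1],uv[0]],4),d[uv[1],uv[0]])
m=(np.abs(tool[...,1])<.035)&(tool[...,2]<.03)&(tool[...,2]>-.06)
print(m.sum(),tool[m].max(0),tool[m].min(0))
print(np.round(readout.read_qpos(),1),readout.read_orientation(),att(psi(1.28),LEAN),readout.read_t())
```

```text
(222, 228) [ 0.0114 -0.0194 -0.0204] 0.17168055
(222, 235) [ 0.0114 -0.0185 -0.0297] 0.16276212
(215, 245) [ 0.0116 -0.0205 -0.0416] 0.15129723
(222, 260) [ 0.0099 -0.016  -0.0531] 0.14067511
(293, 230) [ 0.0119  0.0182 -0.0242] 0.16783978
(293, 240) [ 0.0113  0.0171 -0.0354] 0.15732123
(300, 250) [ 0.0117  0.019  -0.047 ] 0.14604655
2199 [ 0.01241378  0.02373553 -0.01654827] [-0.01021007 -0.02585208 -0.05999563]
[ 27.6  27.2  94.2 -43.3  60.   13.5] [[-4.81244580e-01  7.98175195e-01  3.62381032e-01]
 [ 6.37390032e-01  6.02425353e-01 -4.80434845e-01]
 [-6.01778697e-01 -2.28607380e-04 -7.98662849e-01]] [[-0.4811247   0.79816916  0.36255346]
 [ 0.63744624  0.60243339 -0.48035019]
 [-0.60181502  0.         -0.79863551]] 14.1917
```

Run:
```python
from h import *
z=np.load("f.npz");p,d=z["p"],z["d"]
c=viewer.calibration("wrist");T=c["T_tool_cam"]
v,u=np.mgrid[:384,:512];C=np.stack([(u-c["cx"])/c["fx"]*d,(v-c["cy"])/c["fy"]*d,d],-1)
tool=C@T[:3,:3].T+T[:3,3]
for uv in((140,275),(140,290),(140,320),(140,370),(370,290),(258,320),(258,379),(20,300),(222,300),(208,370)):
    print(uv,np.round(tool[uv[1],uv[0]],4),d[uv[1],uv[0]])
```

```text
(140, 275) [ 0.0331 -0.0316 -0.1046] 0.08471965
(140, 290) [ 0.0333 -0.0291 -0.1119] 0.07768894
(140, 320) [ 0.0316 -0.0261 -0.1208] 0.06965585
(140, 370) [ 0.0203 -0.0265 -0.123 ] 0.07075042
(370, 290) [ 0.0329  0.0271 -0.1113] 0.07842134
(258, 320) [ 0.0271 -0.0004 -0.115 ] 0.0764171
(258, 379) [ 0.0185 -0.0004 -0.1236] 0.07066834
(20, 300) [-0.0682 -0.1804  0.0299] 0.24248442
(222, 300) [-0.0003 -0.0148 -0.0677] 0.12961765
(208, 370) [-0.0058 -0.0164 -0.0972] 0.10282647
```

The wrist depth puts the fingertips at tool z = -0.017 and the body at about -0.10. The real fingers therefore end about 34 mm short of the reported TCP geometry, and they passed just outside the handle. I'll correct for that offset and retry.

```bash
cat >> h.py <<'E'
OFF=.034
def tp(th,z=.232,**k):
    A=att(psi(th),LEAN);return pos(th,z,**k)+OFF*A[:,2],A
E
python3 - <<'E'
from h import *
for th in(.115,.5,.8,1.2):
    P,A=tp(th);q=solve_ik(P,A);print(None if q is None else np.round(q))
th=1.28;A=att(psi(th),LEAN)
arm.movel(np.array(readout.read_eef_pos())-A[:,2]*.1,speed=.25)
arm.move_gripper(.07)
P,A=tp(.115)
arm.move_ptp(P-A[:,2]*.08,A)
hit=arm.movel(P,A,speed=.1,contact_N=6);print(hit,readout.read_eef_pos()-P,readout.read_t())
p,d=viewer.read_camera("wrist");np.savez("g.npz",p=p,d=d);cv2.imwrite("pics/g_wrist.png",p[:,:,::-1])
E
```

```text
[ -0.   6. 130. -58.  16. -15.]
[ 17.  12. 123. -58.  33.   6.]
[ 23.  18. 114. -52.  43.  12.]
[ 26.  27.  98. -46.  55.  14.]
False [ 0.00016879  0.00026218 -0.00010706] 17.6667
```

View pics/g_wrist.png

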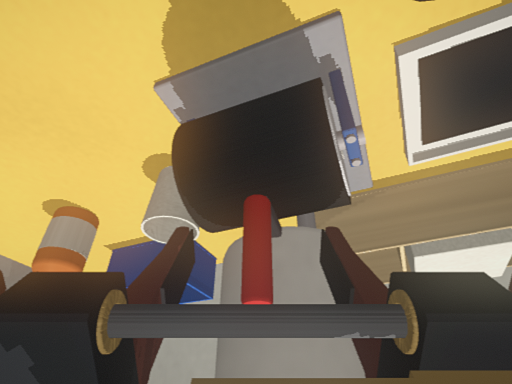

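Run:
```python
from h import *
z=np.load("g.npz");p,d=z["p"],z["d"]
c=viewer.calibration("wrist");T=c["T_tool_cam"]
v,u=np.mgrid[:384,:512];C=np.stack([(u-c["cx"])/c["fx"]*d,(v-c["cy"])/c["fy"]*d,d],-1)
tool=C@T[:3,:3].T+T[:3,3]
for uv in((258,200),(258,230),(258,260),(258,290),(182,232),(180,240),(165,270),(333,235)):
    print(uv,np.round(tool[uv[1],uv[0]],4),d[uv[1],uv[0]])
```

```text
(258, 200) [ 0.024  -0.0002 -0.0096] 0.17876579
(258, 230) [ 0.0127 -0.0003 -0.0256] 0.16657853
(258, 260) [ 0.0022 -0.0003 -0.0385] 0.1572379
(258, 290) [-0.0072 -0.0003 -0.0499] 0.14895773
(182, 232) [ 0.0116 -0.0399 -0.0256] 0.16690029
(180, 240) [ 0.0117 -0.0386 -0.0358] 0.15707427
(165, 270) [ 0.0117 -0.038  -0.0646] 0.12945856
(333, 235) [ 0.0117  0.0379 -0.0299] 0.162713
```

Now the handle's axis crosses the pads at tool z of about -0.037, which is where it should be. I'll close loosely and swing.

Run:
```python
from h import *
arm.move_gripper(.026,5);print(readout.read_gripper_width(),readout.read_t())
ths=list(np.arange(.215,.80,.095))+list(np.arange(.82,1.30,.03))
for th in ths:
    P,A=tp(th)
    hit=arm.movel(P,A,speed=.045 if th>.8 else .06,contact_N=8)
    f=np.array(readout.read_ft_force());t=np.array([np.sin(th),np.cos(th),0]);r=np.array([-np.cos(th),np.sin(th),0])
    e=np.array(readout.read_eef_pos())-OFF*A[:,2]
    print(round(th,3),hit,"tan",round(f@t,1),"rad",round(f@r,1),"z",round(f[2],1),"ang",round(np.arctan2(e[1]-HUB[1],HUB[0]-e[0]),3),round(readout.read_t(),2))
    if hit:break
p,d=viewer.read_camera("wrist");np.savez("i.npz",p=p,d=d);cv2.imwrite("pics/i_wrist.png",p[:,:,::-1])
p,d=viewer.read_camera("top");cv2.imwrite("pics/i_top.png",cv2.resize(p[90:270,150:350,::-1],(640,576)))
```

```text
0.025920390074497614 18.55
0.215 False tan 0.4 rad -0.3 z -0.3 ang 0.217 19.09
0.31 False tan -0.5 rad 0.8 z -0.1 ang 0.312 19.61
0.405 False tan -0.6 rad 0.4 z 0.2 ang 0.408 20.12
0.5 False tan 0.6 rad -0.3 z -0.0 ang 0.503 20.64
0.595 False tan -0.2 rad 0.5 z 0.4 ang 0.598 21.16
0.69 False tan -0.2 rad 0.3 z 0.5 ang 0.694 21.68
0.785 False tan -0.1 rad -0.0 z 0.2 ang 0.789 22.19
0.82 False tan -0.1 rad -0.3 z -0.1 ang 0.823 22.52
0.85 False tan -0.5 rad 0.8 z 1.0 ang 0.853 22.83
0.88 False tan 0.5 rad 0.6 z -0.5 ang 0.883 23.14
0.91 False tan -0.2 rad -0.2 z 0.6 ang 0.913 23.45
0.94 False tan -0.0 rad -0.5 z -0.4 ang 0.942 23.76
0.97 False tan -0.5 rad -0.5 z 0.2 ang 0.972 24.07
1.0 False tan -0.1 rad 0.6 z 0.6 ang 1.001 24.38
1.03 False tan -0.0 rad -0.5 z 1.3 ang 1.032 24.68
1.06 False tan -0.0 rad -0.3 z 0.1 ang 1.062 24.99
1.09 False tan -1.0 rad 1.0 z -0.1 ang 1.091 25.3
1.12 False tan -5.8 rad 1.8 z 0.8 ang 1.116 25.61
1.15 False tan -12.0 rad 2.5 z 4.9 ang 1.14 25.92
1.18 False tan -11.3 rad 2.5 z 3.7 ang 1.169 26.23
1.21 False tan -11.7 rad 3.0 z 3.0 ang 1.199 26.53
1.24 False tan -12.0 rad 3.8 z 3.0 ang 1.229 26.84
1.27 False tan -11.9 rad 3.4 z 3.6 ang 1.259 27.15
1.3 False tan -13.0 rad 3.6 z 2.7 ang 1.287 27.46
```

View pics/i_wrist.png

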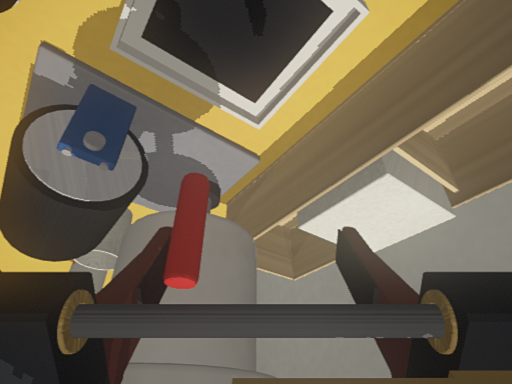

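View pics/i_top.png

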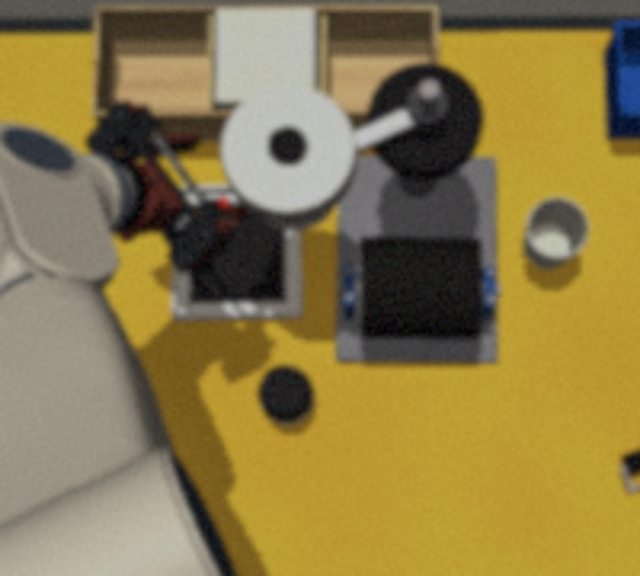

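At about 1.10 rad the handle locked, the fingers yielded and the force held at 12 N. I'll back off and check that the arm really dropped.

Run:
```python
from h import *
P,A=tp(1.14);arm.movel(P,A,speed=.06)
print(readout.read_gripper_width(),readout.read_ft_force())
pp=np.array(readout.read_eef_pos());RR=np.array(readout.read_orientation())
p,d=viewer.read_camera("wrist");cv2.imwrite("pics/j_wrist.png",p[:,:,::-1])
c=viewer.calibration("wrist");T=c["T_tool_cam"]
v,u=np.mgrid[:384,:512];C=np.stack([(u-c["cx"])/c["fx"]*d,(v-c["cy"])/c["fy"]*d,d],-1)
W=(C@T[:3,:3].T+T[:3,3])@RR.T+pp
h=cv2.cvtColor(p,cv2.COLOR_RGB2HSV);m=((h[...,0]<5)|(h[...,0]>175))&(h[...,1]>170)&(h[...,2]>100);print(m.sum(),np.nanpercentile(W[m],[1,50,99],axis=0))
for n in("top","side"):
    p,d=viewer.read_camera(n);np.savez(f"j_{n}.npz",p=p,d=d)
    W=cloud(n,d);m=(np.hypot(W[...,0]-.67,W[...,1]-.06)<.09)&(W[...,2]>.31)&(W[...,2]<.35)
    if m.sum()>50:
        hull=cv2.convexHull(W[m][:,:2].astype(np.float32));print(n,m.sum(),cv2.minEnclosingCircle(hull),np.nanmedian(W[m][:,2]),np.nanpercentile(W[m][:,2],90))
    z=np.load(f"b_{n}.npz");W=cloud(n,z["d"]);m=(np.hypot(W[...,0]-.584,W[...,1]+.07)<.09)&(W[...,2]>.31)&(W[...,2]<.35);print("before",np.nanmedian(W[m][:,2]),np.nanpercentile(W[m][:,2],90))
    y,x=(80,140) if n=="side" else (90,150)
    cv2.imwrite(f"pics/j_{n}.png",cv2.resize(p[y:y+180,x:x+200,::-1],(640,576)))
print(readout.read_t())
```

```text
0.02700909382429522 [-3.7421126  -9.84185216 -0.15893444]
1997 [[0.6256837  0.12546423 0.20451107]
 [0.63023507 0.13428746 0.23418436]
 [0.63835266 0.13678566 0.24763663]]
top 1358 ((0.6704114675521851, 0.05370291322469711), 0.06856237351894379) 0.32534873893915767 0.3292173565065795
before 0.33251963423642067 0.3362871520423594
side 527 ((0.6355229616165161, 0.045098111033439636), 0.05431072413921356) 0.32479384704229713 0.3264205954031591
before 0.33173956494763956 0.3340031092200187
28.4833
```

View pics/j_side.png

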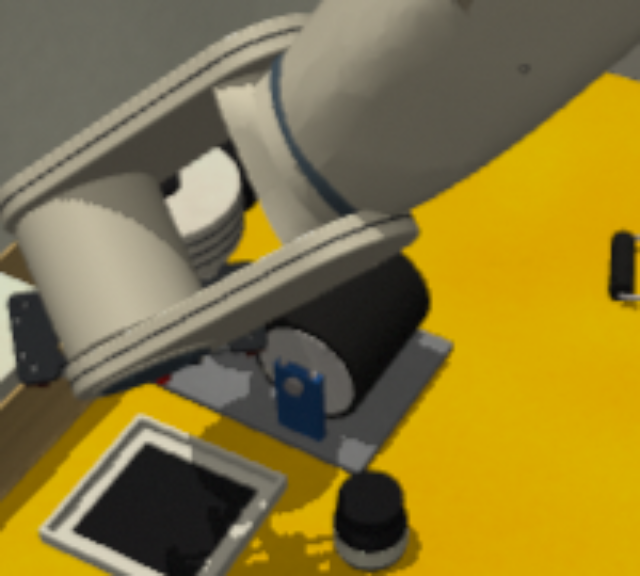

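View pics/j_wrist.png

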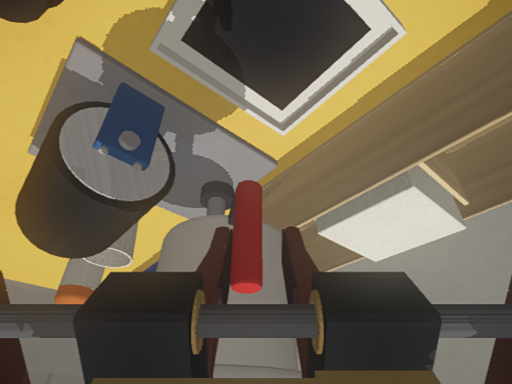

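The cap top is 7.2 mm lower and the handle top sits at 0.248, so the arm is locked at about 1.10 rad world: parked. Next, look for the tick in the pictures I already have, and check IK for stroking.

Run:
```python
from h import *
a=cv2.imread("pics/j_wrist.png")[70:270,10:210];b=cv2.imread("pics/i_wrist.png")[70:270,0:200]
cv2.imwrite("pics/k.png",np.hstack([cv2.resize(a,(400,400),interpolation=cv2.INTER_CUBIC),cv2.resize(b,(400,400),interpolation=cv2.INTER_CUBIC)]))
AX=np.array([.582,-.105,.085])
for ph in(-45,-30,-15,0,15,30):
  for tilt in (ph,ph/2):
    L=np.radians(-tilt)
    for s in(1,-1):
      for J in("y","x"):
        z=np.array([np.sin(L),0,-np.cos(L)])
        if J=="y": y=np.array([0,s,0.])
        else: y=s*np.array([np.cos(L),0,np.sin(L)])
        A=np.column_stack([np.cross(y,z),y,z])
        tip=AX+.06*np.array([np.sin(np.radians(ph)),0,np.cos(np.radians(ph))])
        q=solve_ik(tip+.017*z,A)
        if s==1 or q is not None:print(ph,tilt,s,J,None if q is None else np.round(q))
```

```text
-45 -45 1 y [-20.  24. 134. 146.  26. 107.]
-45 -45 1 x None
-45 -45 -1 y [-20.  24. 134. 146.  26. -73.]
-45 -45 -1 x [-20.  24. 134. 146.  26.  17.]
-45 -22.5 1 y [ -16.   20.  122.   20.   18. -123.]
-45 -22.5 1 x [-16.  20. 122.  20.  18. -33.]
-45 -22.5 -1 y [-16.  20. 122.  20.  18.  57.]
-30 -30 1 y None
-30 -30 1 x [-16.  19. 125.  49.  11. -63.]
-30 -30 -1 y [-16.  19. 125.  49.  11.  27.]
-30 -30 -1 x [-16.  19. 125.  49.  11. 117.]
-30 -15.0 1 y [ -14.   21.  115.    7.   30. -110.]
-30 -15.0 1 x [-14.  21. 115.   7.  30. -20.]
-30 -15.0 -1 y [-14.  21. 115.   7.  30.  70.]
-15 -15 1 y [ -14.   21.  113.    7.   31. -109.]
-15 -15 1 x [-14.  21. 113.   7.  31. -19.]
-15 -15 -1 y [-14.  21. 113.   7.  31.  71.]
-15 -7.5 1 y [ -13.   23.  108.    2.   41. -104.]
-15 -7.5 1 x [-13.  23. 108.   2.  41. -14.]
-15 -7.5 -1 y [-13.  23. 108.   2.  41.  76.]
0 0 1 y [ -11.   27.  101.   -0.   52. -101.]
0 0 1 x [-11.  27. 101.  -0.  52. -11.]
0 0 -1 y [-11.  27. 101.  -0.  52.  79.]
0 0.0 1 y [ -11.   27.  101.   -0.   52. -101.]
0 0.0 1 x [-11.  27. 101.  -0.  52. -11.]
0 0.0 -1 y [-11.  27. 101.  -0.  52.  79.]
15 15 1 y [-10.  35.  88.  -3.  72. -99.]
15 15 1 x [-10.  35.  88.  -3.  72.  -9.]
15 15 -1 y [-10.  35.  88.  -3.  72.  81.]
15 7.5 1 y [ -10.   31.   94.   -2.   62. -100.]
15 7.5 1 x [-10.  31.  94.  -2.  62. -10.]
15 7.5 -1 y [-10.  31.  94.  -2.  62.  80.]
30 30 1 y [ -9.  44.  76.  -4.  90. -98.]
30 30 1 x [-9. 44. 76. -4. 90. -8.]
30 30 -1 y [-9. 44. 76. -4. 90. 82.]
30 15.0 1 y [-10.  36.  86.  -3.  72. -98.]
30 15.0 1 x [-10.  36.  86.  -3.  72.  -8.]
30 15.0 -1 y [-10.  36.  86.  -3.  72.  82.]
```

View pics/k.png

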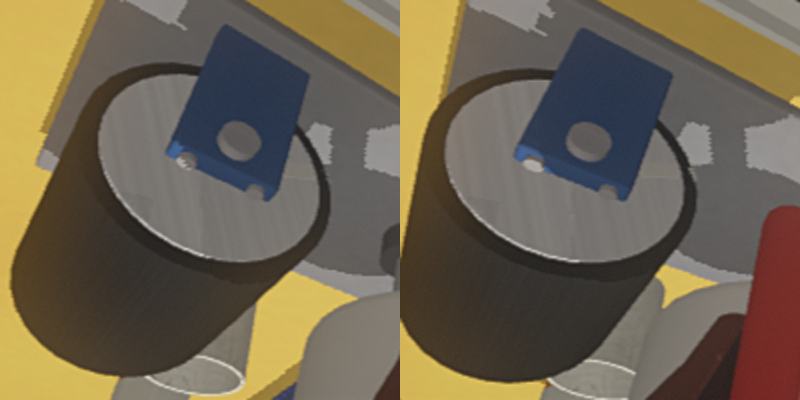

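Run:
```python
from h import *
P,A=tp(1.14);print(np.abs(np.array(readout.read_eef_pos())-P).max()); pp=np.array(readout.read_eef_pos());RR=np.array(readout.read_orientation())
c=viewer.calibration("wrist");T=c["T_tool_cam"]
def pw(X):
    q=T[:3,:3].T@(RR.T@(np.array(X)-pp)-T[:3,3]);return np.array([c["fx"]*q[0]/q[2]+c["cx"],c["fy"]*q[1]/q[2]+c["cy"]])
im=cv2.imread("pics/j_wrist.png");S=5;o=np.array([10,70])
big=cv2.resize(im[70:230,10:170],None,fx=S,fy=S,interpolation=cv2.INTER_CUBIC)[:600]
yaw=-.014
for b in list(range(0,360,30)):
    for r in(.05,.06):
        s=np.sin(np.radians(b))*r
        X=[.582+s*np.cos(yaw),-.014+s*np.sin(yaw),.085+r*np.cos(np.radians(b))]
        uv=((pw(X)-o)*S).astype(int);cv2.circle(big,tuple(map(int,uv)),3,(0,255,0) if b else (0,0,255),-1)
    cv2.putText(big,str(b),tuple(map(int,uv)),0,.5,(255,255,0),1)
g=cv2.convertScaleAbs(big,alpha=1.4)
cv2.imwrite("pics/l.png",g)
```

```text
0.0026854884045522803
```

View pics/l.png

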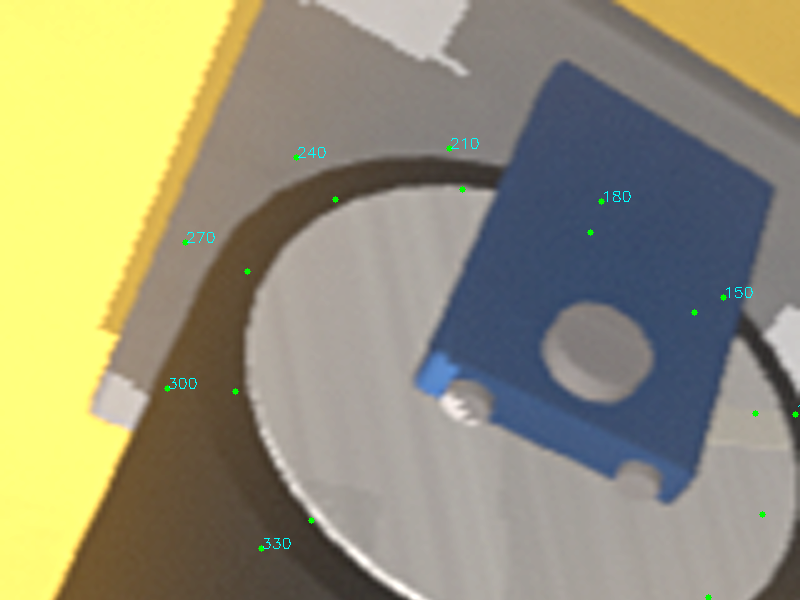

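A faint pale tick shows on the end face at about 115° from the top, on the post side. That calls for roughly 2 rad, with the top moving toward the robot. Release the handle, retreat, then touch the drum top and stroke.

```bash
cat >> h.py <<'E'
AX=np.array([.582,-.105,.085])
def datt(tilt):
    L=np.radians(-tilt);z=np.array([np.sin(L),0,-np.cos(L)]);y=np.array([0,1.,0])
    return np.column_stack([np.cross(y,z),y,z])
def dp(ph,press=0,zc=0.085,lift=0):
    tilt=np.clip(ph,-22,8);rel=np.radians(abs(ph-tilt));A=datt(tilt);f=np.radians(ph)
    r=.060-press+.008*np.sin(rel)
    tip=np.array([AX[0]+r*np.sin(f),AX[1],zc+r*np.cos(f)+lift])
    return tip+(OFF-.017)*A[:,2],A   # reported TCP
E
python3 - <<'E'
from h import *
for th in (1.115,1.10):
    P,A=tp(th);arm.movel(P,A,speed=.06)
print(readout.read_ft_force(),readout.read_gripper_width())
arm.move_gripper(.06,10)
arm.movel(P-A[:,2]*.14,speed=.25)
print(readout.read_ft_force(),readout.read_t())
arm.move_ptp([.46,-.09,.32],datt(0))
arm.move_gripper(0,20)
print(readout.read_gripper_width(),readout.read_t())
p,d=viewer.read_camera("wrist");np.savez("m.npz",p=p,d=d,pp=readout.read_eef_pos(),RR=readout.read_orientation());cv2.imwrite("pics/m_wrist.png",p[:,:,::-1])
p,d=viewer.read_camera("side");np.savez("m_side.npz",p=p,d=d);cv2.imwrite("pics/m_side.png",cv2.resize(p[80:260,140:340,::-1],(640,576)))
E
```

```text
[-1.61235924 -4.90482269 -1.98074584] 0.026062444271821368
[-0.66415043 -0.77698805 -0.70909563] 30.3917
0.00038061136651638505 33.1
```

View pics/m_wrist.png

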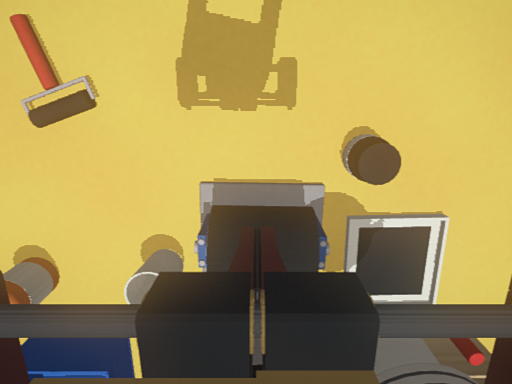

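View pics/m_side.png

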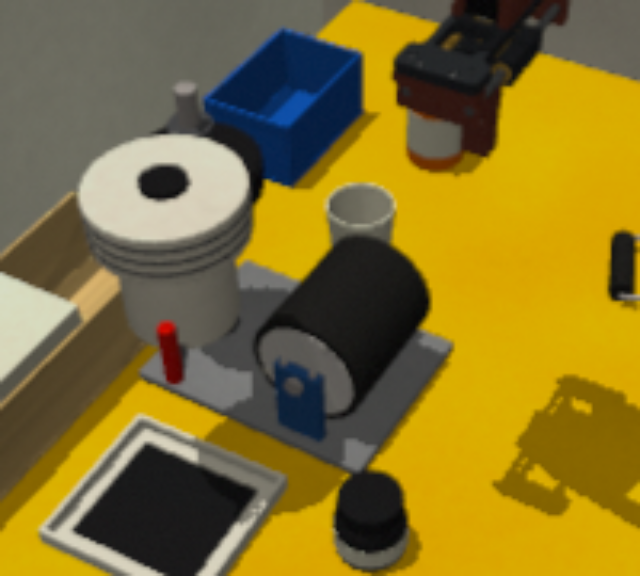

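The lamp is parked clear of the drum, and the gripper is free. Next I fit the drum from depth, which costs no robot time.

Run:
```python
from h import *
from scipy.optimize import least_squares
z=np.load("m_side.npz");W=cloud("side",z["d"])
m=(W[...,1]>-.145)&(W[...,1]<-.03)&(np.hypot(W[...,0]-.582,W[...,2]-.085)<.075)&(W[...,2]>.1)
P=W[m];r=least_squares(lambda q:np.hypot(P[:,0]-q[0]-q[2]*(P[:,1]+.085),P[:,2]-q[1])-.06,[.582,.085,0],loss="soft_l1",f_scale=.002)
print(m.sum(),r.x,np.std(r.fun))
z=np.load("m.npz");p,d,pp,RR=z["p"],z["d"],z["pp"],z["RR"];c=viewer.calibration("wrist");T=c["T_tool_cam"]
v,u=np.mgrid[:384,:512];C=np.stack([(u-c["cx"])/c["fx"]*d,(v-c["cy"])/c["fy"]*d,d],-1)
t=C@T[:3,:3].T+T[:3,3];W=t@RR.T+pp
m=(W[...,1]>-.145)&(W[...,1]<-.03)&(np.hypot(W[...,0]-.582,W[...,2]-.085)<.075)&(W[...,2]>.1);P=W[m]
r=least_squares(lambda q:np.hypot(P[:,0]-q[0]-q[2]*(P[:,1]+.085),P[:,2]-q[1])-.06,[.582,.085,0],loss="soft_l1",f_scale=.002);print(m.sum(),r.x,np.std(r.fun))
k=(abs(t[...,0])<.02)&(abs(t[...,1])<.02)&(t[...,2]<.02)&(d>0);print("tip z",np.percentile(t[k][:,2],[99,100]))
```

```text
974 [0.58375318 0.0848021  0.01458195] 0.001479573157057416
3400 [0.58508945 0.08426725 0.01596212] 0.0007216152542782178
tip z [-0.02038301 -0.01633039]
```

```bash
sed -i 's/AX=np.array(\[.582/AX=np.array([.584/' h.py
python3 - <<'E'
from h import *
P,A=dp(0,lift=.025);arm.move_ptp(P,A)
P,A=dp(0,press=.008)
hit=arm.movel(P,A,speed=.04,contact_N=3.5)
e=readout.read_eef_pos();zt=e[2]+.017;print(hit,"tip z",zt,readout.read_ft_force(),readout.read_t())
E
```

```text
True tip z 0.1401656449758032 [0.28725462 0.11583132 5.65811616] 34.7417
```

```bash
cat >> h.py <<'E'
def stroke(phs,press=.0035,speed=.09):
    for ph in phs:
        P,A=dp(ph,press);arm.movel(P,A,speed=speed)
        print(round(ph,1),np.round(readout.read_ft_force(),1),end=" ")
def lift(ph,h=.02):
    P,A=dp(ph,0,lift=h);arm.movel(P,A,speed=.12)
E
python3 - <<'E'
from h import *
stroke([-6,-12,-20,-28,-35]);lift(-35)
P,A=dp(22,0,lift=.02);arm.movel(P,A,speed=.2)
P,A=dp(22,.0035);arm.movel(P,A,speed=.06);print(readout.read_ft_force())
stroke([14,7,0,-7,-14,-22,-30,-35]);lift(-35,.03)
print(readout.read_t())
P,A=dp(0,0,lift=.10);P[0]-=.1;arm.movel(P,A,speed=.25)
pp=readout.read_eef_pos();RR=readout.read_orientation()
p,d=viewer.read_camera("wrist");np.savez("n.npz",p=p,d=d,pp=pp,RR=RR);cv2.imwrite("pics/n_wrist.png",p[:,:,::-1])
p,d=viewer.read_camera("side");np.savez("n_side.npz",p=p,d=d);cv2.imwrite("pics/n_side.png",cv2.resize(p[80:260,140:340,::-1],(640,576)))
p,d=viewer.read_camera("top");np.savez("n_top.npz",p=p,d=d);cv2.imwrite("pics/n_top.png",cv2.resize(p[110:230,210:343,::-1],(640,576)))
print(readout.read_t())
E
```

```text
-6 [-1.1  0.6  3.3] -12 [-0.2  1.7  4.7] -20 [-1.7  2.4  4.4] -28 [-2.2  0.8  3.2] -35 [-2.3 -0.3  3.9] [-0.21699778  0.58095259  3.76121821]
14 [-0.3  0.4  4.3] 7 [1.4 1.3 3.9] 0 [0.4 1.2 4.9] -7 [-0.7  0.6  5.1] -14 [-0.9  1.5  4.3] -22 [-0.7  1.4  4.5] -30 [-2.3 -0.9  4.1] -35 [-2.2 -0.8  3.6] 40.4
41.2333
```

View pics/n_side.png

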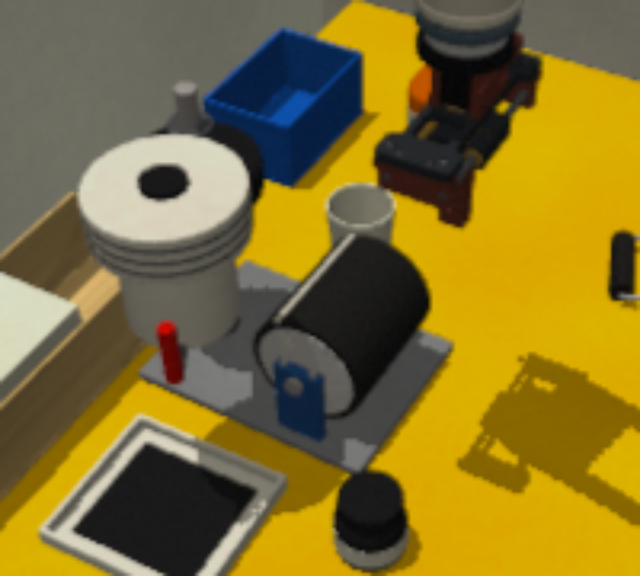

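View pics/n_wrist.png

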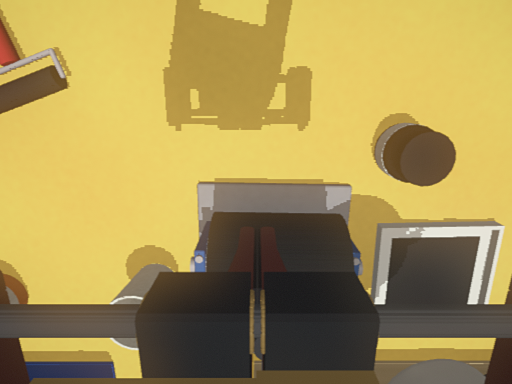

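The white line is visible in the side view, from (280,305) to (350,240) in the crop, just on the post side of the top. Its angle comes next.

```bash
cat >> h.py <<'E'
def hitcyl(cam,uv,ax=.584,zc=.0847,r=.06,k=.015):
    o,d=ray(cam,uv)
    # x' = x-ax-k*(y+.105)
    a=np.array([o[0]-ax-k*(o[1]+.105),o[2]-zc]);b=np.array([d[0]-k*d[1],d[2]])
    A=b@b;B=a@b;C=a@a-r*r;D=B*B-A*C
    if D<0:return None
    t=(-B-np.sqrt(D))/A;X=o+t*d;q=a+t*b;return X,np.degrees(np.arctan2(q[0],q[1]))
def lineang(cam,p,thr=60):
    out=[]
    g=p.astype(float).min(2)
    for v in range(384):
        for u in range(512):
            if 130<u<330 and 120<v<230:
                h=hitcyl(cam,(u,v))
                if h and -.145<h[0][1]<-.03 and abs(h[1])<85: out.append((h[1],g[v,u],h[0][1]))
    out=np.array(out);prof=[(b,out[(out[:,0]>=b)&(out[:,0]<b+4),1]) for b in range(-80,80,4)]
    w=np.clip(out[:,1]-thr,0,None)
    print(cam,[(b,int(x.mean())) for b,x in prof if len(x)])
    best=max((x.mean(),b) for b,x in prof if len(x)>5)[1]+2
    s=abs(out[:,0]-best)<14
    print("line angle",np.sum(out[s,0]*w[s])/max(w[s].sum(),1e-9))
    for lo,hi in((-.145,-.105),(-.105,-.07),(-.07,-.03)):
        q=s&(out[:,2]>lo)&(out[:,2]<hi)
        if w[q].sum()>0:print(lo,np.sum(out[q,0]*w[q])/w[q].sum())
E
python3 - <<'E'
from h import *
for n in("side","top"):
    lineang(n,np.load(f"n_{n}.npz")["p"],80)
E
```

```text
Traceback (most recent call last):
  File "h.py", line 61, in lineang
    h=hitcyl(cam,(u,v))
  File "h.py", line 49, in hitcyl
    o,d=ray(cam,uv)
        ~~~^^^^^^^^
  File "h.py", line 4, in ray
    c=viewer.calibration(cam);V=c["view"]
ValueError: time passes only in moves, steps and waits
```

View pics/n_top.png

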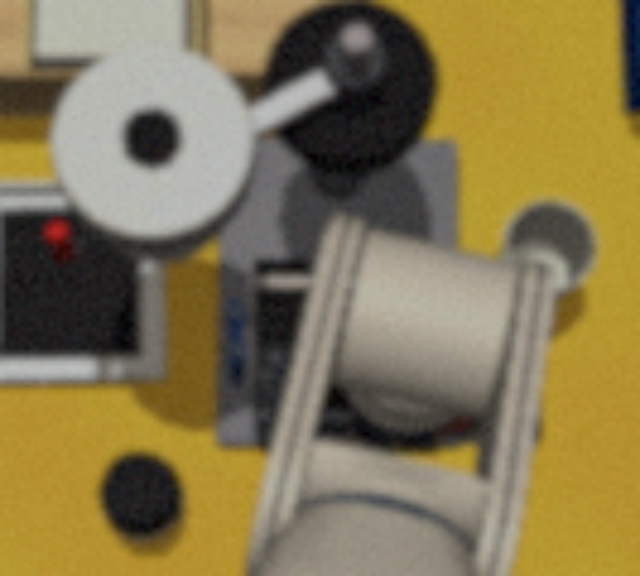

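```bash
sed -i '0,/def ray/s//_C={}\ndef cal(n):\n    if n not in _C:_C[n]=viewer.calibration(n)\n    return _C[n]\ndef ray/' h.py; sed -i 's/c=viewer.calibration(cam);V=c\["view"\]/c=cal(cam);V=c["view"]/' h.py
python3 - <<'E'
from h import *
print(readout.read_t())
for n in("side","top"):
    lineang(n,np.load(f"n_{n}.npz")["p"],80)
for y,uv in((0,(210+285/4.81-.4,110+280/4.8-.4)),): print(hitcyl("top",uv))
E
```

```text
41.2333
side [(-80, 11), (-76, 13), (-72, 13), (-68, 14), (-64, 16), (-60, 17), (-56, 19), (-52, 20), (-48, 21), (-44, 21), (-40, 22), (-36, 23), (-32, 23), (-28, 24), (-24, 25), (-20, 25), (-16, 25), (-12, 27), (-8, 27), (-4, 27), (0, 28), (4, 27), (8, 27), (12, 27), (16, 27), (20, 48), (24, 114), (28, 152), (32, 129), (36, 91), (40, 51), (44, 36), (48, 24), (52, 13), (56, 23)]
line angle 30.56942851128352
-0.145 30.636738622902765
-0.105 30.305030796115798
-0.07 30.710166502636177
top [(-76, 76), (-72, 106), (-68, 69), (-64, 75), (-60, 82), (-56, 71), (-52, 83), (-48, 89), (-44, 95), (-40, 99), (-36, 104), (-32, 104), (-28, 112), (-24, 117), (-20, 118), (-16, 116), (-12, 118), (-8, 119), (-4, 105), (0, 121), (4, 127), (8, 128), (12, 122), (16, 117), (20, 118), (24, 142), (28, 148), (32, 143), (36, 131), (40, 154), (44, 116), (52, 109), (64, 72), (68, 125), (72, 151)]
line angle 28.882395325086776
-0.145 28.514791475343806
-0.105 28.847136049937987
-0.07 29.89052702245486
(array([ 0.61760304, -0.03960651,  0.13505669]), np.float64(32.93603294099921))
```

The side view gives 30.5° and the top view about 29 to 33°. One more stroke of about 33° commanded.

Run:
```python
from h import *
P,A=dp(11,0,lift=.02);arm.movel(P,A,speed=.25)
P,A=dp(11,.0035);arm.movel(P,A,speed=.06)
stroke([5,-1,-8,-15,-22],speed=.07);arm.pause(.1);lift(-22,.03)
P,A=dp(0,0,lift=.10);P[0]-=.1;arm.movel(P,A,speed=.3)
for n in("side","top"):
    p,d=viewer.read_camera(n);np.savez(f"o_{n}.npz",p=p,d=d);lineang(n,p,80)
print(readout.read_t())
```

```text
5 [-0.1 -0.3  4.9] -1 [0.2 1.3 4. ] -8 [-0.8  1.4  3.8] -15 [-2.1  2.9  4.9] -22 [-2.4  1.3  4.7] side [(-80, 11), (-76, 12), (-72, 13), (-68, 14), (-64, 16), (-60, 16), (-56, 18), (-52, 19), (-48, 20), (-44, 21), (-40, 22), (-36, 24), (-32, 24), (-28, 25), (-24, 26), (-20, 27), (-16, 27), (-12, 27), (-8, 56), (-4, 158), (0, 179), (4, 99), (8, 32), (12, 27), (16, 27), (20, 26), (24, 26), (28, 25), (32, 25), (36, 24), (40, 23), (44, 28), (48, 22), (52, 12), (56, 24)]
line angle 0.681595178441111
-0.145 0.5592929401752877
-0.105 0.6825477122379481
-0.07 0.7868177225599615
top [(-76, 76), (-72, 106), (-68, 70), (-64, 75), (-60, 83), (-56, 70), (-52, 83), (-48, 88), (-44, 95), (-40, 99), (-36, 104), (-32, 104), (-28, 111), (-24, 117), (-20, 117), (-16, 116), (-12, 118), (-8, 123), (-4, 140), (0, 143), (4, 141), (8, 133), (12, 123), (16, 118), (20, 105), (24, 109), (28, 145), (32, 114), (36, 111), (40, 150), (44, 110), (52, 108), (64, 73), (68, 124), (72, 150)]
line angle 28.456079985857965
-0.145 28.48903298456893
-0.105 28.624953571312016
-0.07 27.824181500460714
45.1583
```

Run:
```python
from h import *
arm.move_ptp([.25,-.45,.35],datt(0))
for n in("side","top"):
    p,d=viewer.read_camera(n);np.savez(f"q_{n}.npz",p=p,d=d);lineang(n,p,80 if n=="side" else 110)
    W=cloud(n,d)
    from scipy.optimize import least_squares
    m=(W[...,1]>-.145)&(W[...,1]<-.03)&(np.hypot(W[...,0]-.584,W[...,2]-.085)<.068)&(W[...,2]>.1);P=W[m]
    r=least_squares(lambda q:np.hypot(P[:,0]-q[0]-.015*(P[:,1]+.105),P[:,2]-q[1])-.06,[.582,.085],loss="soft_l1",f_scale=.002);print("axle",r.x)
    k=m&(p.min(2)>(110 if n=="side" else 130));print("line depth pts",k.sum(),np.nanmedian(W[k],0))
    y,x=(80,140) if n=="side" else (110,190)
    cv2.imwrite(f"pics/q_{n}.png",cv2.resize(p[y:y+150,x:x+167,::-1],(640,576),interpolation=cv2.INTER_CUBIC))
print(readout.read_t(),readout.read_ft_force())
```

```text
Traceback (most recent call last):
cell.Unreachable: the arm cannot take that pose within its joint ranges
```

Joint 6 range blocks that pose, so I'll turn joint 1 instead after a lift.

Run:
```python
from h import *
e=np.array(readout.read_eef_pos());print(e);arm.movel(e+[-.05,0,.08],speed=.3)
q=np.array(readout.read_qpos());q[0]-=38;arm.movej(q)
from scipy.optimize import least_squares
for n in("side","top"):
    p,d=viewer.read_camera(n);np.savez(f"q_{n}.npz",p=p,d=d);lineang(n,p,80 if n=="side" else 60)
    W=cloud(n,d)
    m=(W[...,1]>-.145)&(W[...,1]<-.03)&(np.hypot(W[...,0]-.584,W[...,2]-.085)<.068)&(W[...,2]>.1);P=W[m]
    r=least_squares(lambda q:np.hypot(P[:,0]-q[0]-.015*(P[:,1]+.105),P[:,2]-q[1])-.06,[.582,.085],loss="soft_l1",f_scale=.002);print("axle",r.x)
    k=m&(p.min(2)>100);print("line pts",k.sum(),np.nanmedian(W[k],0))
    y,x=(80,140) if n=="side" else (110,190)
    cv2.imwrite(f"pics/q_{n}.png",cv2.resize(p[y:y+150,x:x+167,::-1],(640,576),interpolation=cv2.INTER_CUBIC))
print(readout.read_t(),readout.read_ft_force())
```

```text
[ 0.48320608 -0.10475638  0.22647706]
side [(-80, 11), (-76, 12), (-72, 13), (-68, 15), (-64, 15), (-60, 16), (-56, 18), (-52, 19), (-48, 20), (-44, 21), (-40, 22), (-36, 23), (-32, 24), (-28, 25), (-24, 26), (-20, 26), (-16, 27), (-12, 27), (-8, 56), (-4, 157), (0, 178), (4, 98), (8, 32), (12, 27), (16, 26), (20, 26), (24, 25), (28, 24), (32, 24), (36, 23), (40, 24), (44, 27), (48, 21), (52, 13), (56, 24)]
line angle 0.6745324407233062
-0.145 0.5592427007223149
-0.105 0.6831794050343796
-0.07 0.7680045820137472
axle [0.58346156 0.08480813]
line pts 98 [ 0.58459721 -0.08479767  0.14514226]
top [(-76, 14), (-72, 7), (-68, 6), (-64, 10), (-60, 10), (-56, 8), (-52, 15), (-48, 14), (-44, 14), (-40, 15), (-36, 18), (-32, 17), (-28, 21), (-24, 19), (-20, 20), (-16, 19), (-12, 23), (-8, 60), (-4, 127), (0, 162), (4, 125), (8, 61), (12, 25), (16, 19), (20, 21), (24, 22), (28, 20), (32, 19), (36, 18), (40, 14), (44, 16), (52, 21), (64, 44), (68, 39), (72, 41)]
line angle 1.8417965870661672
-0.145 1.6870820223092085
-0.105 1.959189608619088
-0.07 1.8999620830155795
axle [0.5841773  0.08542091]
line pts 109 [ 0.58482616 -0.0797333   0.14614725]
46.8333 [-1.65740269 -0.19998171 -0.37134782]
```

View pics/q_top.png

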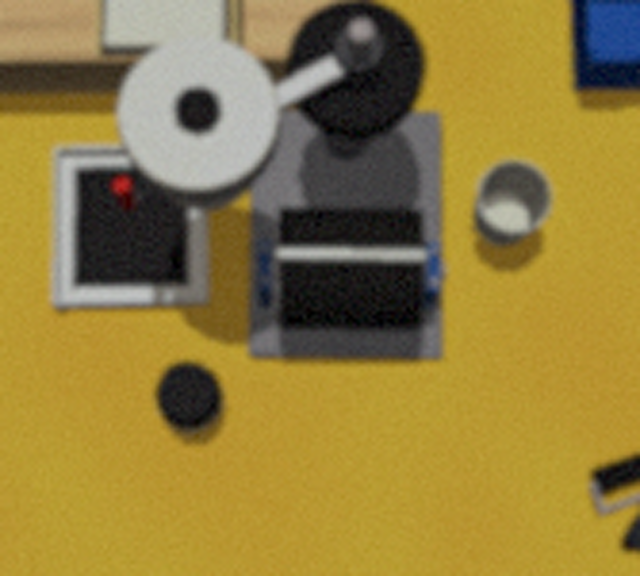

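View pics/q_side.png

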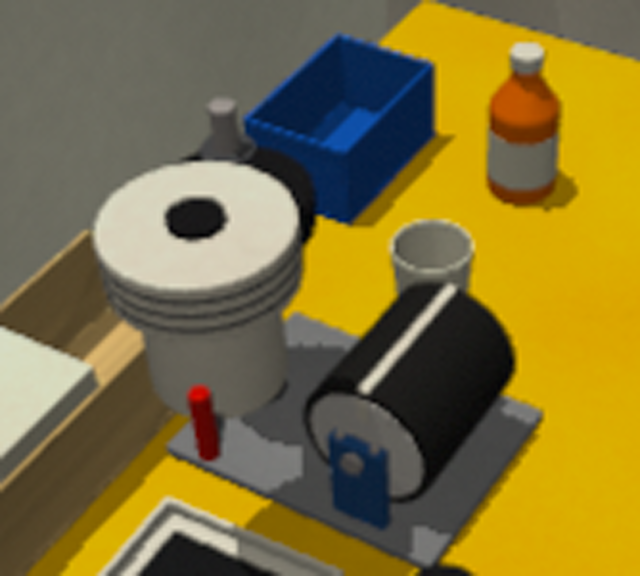

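The line is about 1° from the top (0.7° in the side view, 1.8° in the top view). The lamp is parked, the jar, cup and brayer look undisturbed, and the robot is clear, so I'm handing in.

Run:
```python
from h import *
arm.job_done();print(readout.read_t())
```

```text
the job is handed in; nothing more can be done
the job is handed in; nothing more can be done
```

The lamp is parked in its notch and the cylinder's white line is at the top. I handed the job in at about 47 s with the robot clear of everything.

- **Lamp:** My first swing missed the handle, because the real fingertips end about 34 mm short of the reported TCP geometry. I measured this with the wrist camera and corrected for it. The second swing, with fingers loosely either side of the handle, ran until the arm locked at about 1.10 rad from straight towards the robot (about 1.08 rad by the station's -x). The cap is about 7 mm lower than at the start, so it did drop into the notch.
- **Overrun at the notch:** My 8 N contact stop did not trigger when the arm locked. The fingers kept pushing at about 12 N, and the grip gave way before I backed off. That is well under the 40 N limit.
- **Cylinder:** Three light fingertip strokes (3 to 5 N) turned it, then I let go. The last pictures put the line 0.7° from the top in the side view and 1.8° in the top view. They differ by about the accuracy of the calibration.
- **Other objects:** The jar, cup, tray, brayer and soap look undisturbed in the last pictures. I did not check the lino or the towel roll at the end, but the robot never worked near them.

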